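Find the full film tin by its weight

TASK

One of these three identical closed film tins still holds its roll of microfilm, and the other two are empty: heft them to feel which is heaviest. Stand the two empty tins upright on the narrow raised wooden riser and let go of them, then pick up the heavy one and hold it up level in the gripper, its underside at least 15 cm above the table and touching nothing else; finish while still holding it there. Do not drop or tip the tins, and leave everything else on the table where it is.

Things in the scene. Friction and masses are not known exactly. Their poses are not given: they have to be found in the camera images.
- tin_a_center (a point): one of three identical closed metal film tins (bare metal, grey lid fixed shut): a box 96 mm long (its x), 58 mm wide (its y), 64 mm high (its z), standing upright on the table. This point is its centre, 32 mm above its underside. Grasp it across the 58 mm width. Which tin holds the roll changes from run to run and cannot be seen: an empty tin weighs 0.16 to 0.24 kg (under 2.4 N), the one with the roll 0.48 to 0.66 kg (over 4.7 N). The contents are centred and hardly shift.
- tin_b_center (a point): one of three identical closed metal film tins (bare metal, grey lid fixed shut): a box 96 mm long (its x), 58 mm wide (its y), 64 mm high (its z), standing upright on the table. This point is its centre, 32 mm above its underside. Grasp it across the 58 mm width. Which tin holds the roll changes from run to run and cannot be seen: an empty tin weighs 0.16 to 0.24 kg (under 2.4 N), the one with the roll 0.48 to 0.66 kg (over 4.7 N). The contents are centred and hardly shift.
- tin_c_center (a point): one of three identical closed metal film tins (bare metal, grey lid fixed shut): a box 96 mm long (its x), 58 mm wide (its y), 64 mm high (its z), standing upright on the table. This point is its centre, 32 mm above its underside. Grasp it across the 58 mm width. Which tin holds the roll changes from run to run and cannot be seen: an empty tin weighs 0.16 to 0.24 kg (under 2.4 N), the one with the roll 0.48 to 0.66 kg (over 4.7 N). The contents are centred and hardly shift.
- riser_top (a point): middle of the top face of the narrow wooden riser, fixed to the table: a level board 300 mm long (along this point's x) and only 46 mm wide (along its y), its top 80 mm above the table, on two end feet 70 mm wide. The tins are wider than the board; two fit end to end with their long sides along the board (for example centred 70 mm either side of the middle).
- weight_mid (a point): bystander, to be left where it is: small knobbed brass paperweight, 44 mm across, 42 mm high; loose; this point is 20 mm above its underside
- volume_mid (a point): bystander, to be left where it is: big flat archive volume lying, 170 x 240 x 38 mm; loose; this point is 19 mm above its underside
- magnifier_mid (a point): bystander, to be left where it is: hand magnifier lying flat, 72 mm lens and 84 mm handle, 16 mm thick; loose; this point is 5 mm above its underside
- stamp_mid (a point): bystander, to be left where it is: rubber stamp with turned wooden handle, 70 mm high; loose; this point is 30 mm above its underside
- brush_mid (a point): bystander, to be left where it is: dusting brush lying flat, about 200 mm long; loose; this point is 8 mm above its underside
- cup_mid (a point): bystander, to be left where it is: white cup, 76 mm across, 90 mm high; loose; this point is 45 mm above its underside
- slipbox_mid (a point): bystander, to be left where it is: closed cardboard slip box, 100 x 160 x 50 mm; loose; this point is 25 mm above its underside
Things that resemble listed ones, but are neither listed nor needed, are in the scene too. What is shaped like the part that bears tin_b_center but turquoise is not meant.

How it is judged:
On the way, in this order (a step that is already met when the one before it is completed fails the run):
1. one empty tin stands on the riser, let go (((contact force between tin_a and riser between 0.8 and 3.4 N and contact force between tin_a and the fingers below 0.1 N and z of tin_a_center in the frame of riser_top between 0.026 and 0.038 m and angle between tin_a_center's own z axis and vertical below 0.12 rad and linear speed of tin_a below 0.02 m/s) or (contact force between tin_b and riser between 0.8 and 3.4 N and contact force between tin_b and the fingers below 0.1 N and z of tin_b_center in the frame of riser_top between 0.026 and 0.038 m and angle between tin_b_center's own z axis and vertical below 0.12 rad and linear speed of tin_b below 0.02 m/s) or (contact force between tin_c and riser between 0.8 and 3.4 N and contact force between tin_c and the fingers below 0.1 N and z of tin_c_center in the frame of riser_top between 0.026 and 0.038 m and angle between tin_c_center's own z axis and vertical below 0.12 rad and linear speed of tin_c below 0.02 m/s))), for 0.2 s.
2. both empty tins stand on the riser, let go (((contact force between tin_b and riser between 0.8 and 3.4 N and contact force between each of tin_b, tin_c and the fingers below 0.1 N and z of tin_b_center in the frame of riser_top between 0.026 and 0.038 m and angle between each of tin_b_center, tin_c_center's own z axis and vertical below 0.12 rad and linear speed of each of tin_b, tin_c below 0.02 m/s and contact force between tin_c and riser between 0.8 and 3.4 N and z of tin_c_center in the frame of riser_top between 0.026 and 0.038 m) or (contact force between tin_a and riser between 0.8 and 3.4 N and contact force between each of tin_a, tin_c and the fingers below 0.1 N and z of tin_a_center in the frame of riser_top between 0.026 and 0.038 m and angle between each of tin_a_center, tin_c_center's own z axis and vertical below 0.12 rad and linear speed of each of tin_a, tin_c below 0.02 m/s and contact force between tin_c and riser between 0.8 and 3.4 N and z of tin_c_center in the frame of riser_top between 0.026 and 0.038 m) or (contact force between tin_a and riser between 0.8 and 3.4 N and contact force between each of tin_a, tin_b and the fingers below 0.1 N and z of tin_a_center in the frame of riser_top between 0.026 and 0.038 m and angle between each of tin_a_center, tin_b_center's own z axis and vertical below 0.12 rad and linear speed of each of tin_a, tin_b below 0.02 m/s and contact force between tin_b and riser between 0.8 and 3.4 N and z of tin_b_center in the frame of riser_top between 0.026 and 0.038 m))), for 0.2 s.
At the end, for the whole second after the job is handed in: Both empty tins stand upright (within 0.12 rad) and still on the riser's top board, not touched by the gripper; the heavy tin is held in the fingers, still, level within 0.35 rad, its centre more than 0.175 m above the table (underside about 15 cm), touching neither the riser nor another tin (((height (world z) of tin_a_center above 0.175 m and contact force between tin_a and the fingers above 1 N and angle between tin_a_center's own z axis and vertical below 0.35 rad and linear speed of tin_a below 0.06 m/s and contact force between tin_a and riser below 0.05 N and contact force between tin_a and tin_b below 0.05 N and contact force between tin_a and tin_c below 0.05 N and contact force between tin_b and riser between 0.8 and 3.4 N and contact force between each of tin_b, tin_c and the fingers below 0.1 N and z of tin_b_center in the frame of riser_top between 0.026 and 0.038 m and angle between each of tin_b_center, tin_c_center's own z axis and vertical below 0.12 rad and linear speed of each of tin_b, tin_c below 0.02 m/s and contact force between tin_c and riser between 0.8 and 3.4 N and z of tin_c_center in the frame of riser_top between 0.026 and 0.038 m) or (height (world z) of tin_b_center above 0.175 m and contact force between tin_b and the fingers above 1 N and angle between tin_b_center's own z axis and vertical below 0.35 rad and linear speed of tin_b below 0.06 m/s and contact force between tin_b and riser below 0.05 N and contact force between tin_b and tin_a below 0.05 N and contact force between tin_b and tin_c below 0.05 N and contact force between tin_a and riser between 0.8 and 3.4 N and contact force between each of tin_a, tin_c and the fingers below 0.1 N and z of tin_a_center in the frame of riser_top between 0.026 and 0.038 m and angle between each of tin_a_center, tin_c_center's own z axis and vertical below 0.12 rad and linear speed of each of tin_a, tin_c below 0.02 m/s and contact force between tin_c and riser between 0.8 and 3.4 N and z of tin_c_center in the frame of riser_top between 0.026 and 0.038 m) or (height (world z) of tin_c_center above 0.175 m and contact force between tin_c and the fingers above 1 N and angle between tin_c_center's own z axis and vertical below 0.35 rad and linear speed of tin_c below 0.06 m/s and contact force between tin_c and riser below 0.05 N and contact force between tin_c and tin_a below 0.05 N and contact force between tin_c and tin_b below 0.05 N and contact force between tin_a and riser between 0.8 and 3.4 N and contact force between each of tin_a, tin_b and the fingers below 0.1 N and z of tin_a_center in the frame of riser_top between 0.026 and 0.038 m and angle between each of tin_a_center, tin_b_center's own z axis and vertical below 0.12 rad and linear speed of each of tin_a, tin_b below 0.02 m/s and contact force between tin_b and riser between 0.8 and 3.4 N and z of tin_b_center in the frame of riser_top between 0.026 and 0.038 m))); the arm keeps its last pose, push and grip.
It fails at once if a bystander is shoved more than 30 mm from its place (distance of any of weight_mid, volume_mid, magnifier_mid, stamp_mid, brush_mid, cup_mid, slipbox_mid from where it was at the start of the episode above 0.03 m).
It fails at once if a tin is tipped over (more than 0.7 rad) (angle between any of tin_a_center, tin_b_center, tin_c_center's own z axis and vertical above 0.7 rad).
It fails at once if a tin is dropped or flung: faster than 0.8 m/s while not held ((linear speed of tin_a above 0.8 m/s and contact force between tin_a and the fingers below 0.1 N) or (linear speed of tin_b above 0.8 m/s and contact force between tin_b and the fingers below 0.1 N) or (linear speed of tin_c above 0.8 m/s and contact force between tin_c and the fingers below 0.1 N)).
It also fails if it takes over 72 s, if anything falls off the work surface, if the arm or the gripper's body presses on something with over 40 N, if the wrist force passes 120 N, or if a joint passes its speed limit or range.

ROBOT

A 6-joint arm with a two-finger parallel gripper is mounted at the origin on the work surface. World frame = base frame: x ahead of the robot, y to its left, z up, the work surface at z = 0. Lengths are in m, angles in rad, forces in N, time in s.
With the tool pointing down it reaches from about 0.3 to 0.775 m from the base axis. Payload 14.6 kg.
Tool frame: the origin (TCP) lies midway between the tips of the shut fingers; the grasp point (between the pads) lies 19 mm behind it (ctrl.grip_depth is the z of the grasp point in the tool frame, in m); z points along the fingers, y is the line along which they close (so a half turn about z gives the same grasp; the last joint's range is limited). The gripper opens to 94 mm and grips with 3 to 60 N. Pads are 16 mm wide; open, the fingers measure 119 mm over their backs; the gripper's body (75 mm by 177 mm) begins 78 mm behind the grasp point.
Start: joints at [-1.192, 0.3, 1.521, -0, 1.321, -0.067], TCP at [0.237, -0.496, 0.205] pointing down, gripper open.
Joint ranges: [-3.03, 3.03], [-0.79, 2.21], [0.23, 2.52], [-1.04, 4.18], [0, 3.07], [-2.55, 2.55]. Speed limits (rad/s): [2.22, 2.22, 2.57, 3.14, 3.14, 3.14].

INTERFACE

Orientations are given as [roll, pitch, yaw] about the fixed x, y, z axes, in that order (R = Rz(yaw) Ry(pitch) Rx(roll)).
In Python, from station import ctrl gives the robot as it stands. The module is installed in compiled form; this text tells all that it offers.
- The arm moves only by the tool carry_out, never from a script. Its argument "commands" is a list of rows, each a list of 3 entries, a list of its own where there are three numbers: the closure, from 0 (fully open) to 1 (shut), then the shift along the tool's x, y, z in mm, then the turn, a rotation vector about the tool's x, y, z in rad. In form: [[gripper, [tx, ty, tz], [wx, wy, wz]], ...]. A call has 1 to 10 rows; each row shifts and turns the commanded pose from where the row before left it, along the tool's axes as they then stand; what a row does not reach is not made up. A row lasts 1/8 s, in which the tool goes at most 62.5 mm and 10.7 degrees, less where a joint would pass 70% of its speed; a pose out of reach is approached as far as the arm can. A call with a gripper value outside its range is refused whole. The fingers move at their own pace and stop on an object; "squeeze" is the grip in N (left out, the last holds). Time passes only in rows, so rows that do not move let the fingers close. It gives the time, the measured TCP pose, the force, the opening and the grip force at its end, in the units of the state.
- ctrl.get_obs(): the state, without advancing time (a new reading comes with each control period).
- ctrl.camera(name): name is "scene" or "top" or "wrist"; returns a dict with "img" (384x512x3 uint8, blue, green, red), "camera_matrix" (3x3 intrinsics, pixels), "k1" (the pictures are not rectified: a ray, as slopes to the right and down, at radius r is drawn at 1 + k1 r^2 times it, then the intrinsics apply), "rvec" (rotation vector, rad) and "tvec" (3), from world to camera coordinates, as OpenCV has them. Camera axes: x right, y down, z forward; pixel columns grow to the right and rows downward; lengths in m; the calibration is good to about 2 mm. A picture is of the moment at which its call begins. There is no depth.
- ctrl.hand_in(): hands the job in; it is judged then, once.
Trained networks look in the newest picture that a camera, given by its name, has taken for a name from the list of things; names that differ only in an ending like _2 or _b are one class to them, and where a whole thing is asked for, a point or a joint stands for the part that bears it (a point fixed in the world has none). Each returns a list of dicts, best first, with "score" (0 to 1); they miss things now and then, are a little off and sometimes report something else, mostly with a low value. They report only what shows in the picture. A call takes as long as a camera call. They do not tell look-alikes from the thing itself.
- ctrl.outline_of(thing, camera): "region" (384x512 bool, what is visible of it).
- ctrl.place_of(thing, camera): "at" ([x, y, z] in m, in world coordinates, good to about 4 mm: a listed point, or the origin of a listed thing).
The state is a dict: "time_s": time; "qpos": joint angles; "joint_vel": joint speeds; "tau": joint torques, N m; "ee_pos": TCP position; "eef_rot": TCP orientation; "force": force on the tool from outside, world axes, zero at the start; "moment": the same for the moment, N m; "grip_width": finger opening in m; "grip_force": force on a finger pad.
Only numpy, scipy, OpenCV 4.12 (cv2) and the standard library are available. Lean on these libraries where they do the work, as an engineer would, in place of code of your own. Each camera call takes 0.05 s, during which the arm holds its last target. There are 200 camera calls.

## Working session

There is one attempt and no reset: what is moved stays moved. The work goes in short steps, Python scripts to look and compute and a tool call to move; the robot and the scene stay as the last step left them, time stands still between calls to the robot, and variables do not carry over. Pictures are saved under pics/ and viewed, at most 10 in all, crops included, and the job is handed in when it is done.

Besides the shell and the picture viewer there is one more tool, called as name([rows], argument=value, ...), one row to a line, values as JSON. carry_out: Moves the arm, as the interface text tells. Its arguments: {"type":"object","properties":{"commands":{"type":"array","items":{"type":"array"}},"squeeze":{"type":"number"}},"required":["commands"]}

```bash
mkdir -p pics; python3 - <<'E'
from station import ctrl
import cv2,numpy as np
a=[]
for c in("top","scene"):
    r=ctrl.camera(c); cv2.imwrite(f"pics/{c}0.png",r["img"]); 
    for t in("tin_a_center","riser_top"):
        for d in ctrl.place_of(t,c): print(c,t,round(d["score"],2),np.round(d["at"],3))
    for d in ctrl.outline_of("tin_a_center",c):
        m=d["region"].astype(np.uint8);print(c,'outline',round(d["score"],2),cv2.boundingRect(m),cv2.mean(r["img"],m)[:3])
o=ctrl.get_obs();print({k:np.round(v,3) for k,v in o.items()}, ctrl.grip_depth)
E
```

```text
top tin_a_center 0.9 [ 0.472 -0.314  0.034]
top riser_top 0.69 [0.498 0.234 0.08 ]
top outline 0.66 (316, 198, 34, 41) (104.34580384226491, 117.79676440849343, 122.0505561172902)
top outline 0.58 (233, 142, 36, 41) (111.22982885085574, 124.70171149144254, 127.54645476772616)
scene tin_a_center 0.85 [ 0.469 -0.316  0.033]
scene riser_top 0.92 [0.501 0.239 0.084]
scene outline 0.59 (161, 217, 33, 45) (92.26731707317073, 109.27317073170731, 116.33756097560976)
scene outline 0.25 (270, 152, 11, 24) (30.376404494382022, 48.3314606741573, 69.35393258426966)
{'time_s': np.float64(0.4), 'qpos': array([-1.192,  0.3  ,  1.521,  0.   ,  1.321, -0.067]), 'joint_vel': array([ 0.001,  0.   , -0.002, -0.001,  0.001, -0.   ]), 'tau': array([-1.0000e-03, -5.3120e+01, -3.5261e+01,  7.1000e-02,  2.2000e-02,
       -0.0000e+00]), 'ee_pos': array([ 0.237, -0.496,  0.205]), 'eef_rot': array([-3.141, -0.   ,  0.446]), 'force': array([-0.146,  0.165,  0.261]), 'moment': array([ 0.015,  0.029, -0.037]), 'grip_force': np.float64(0.0), 'grip_width': np.float64(0.094)} -0.0188
```

View pics/top0.png

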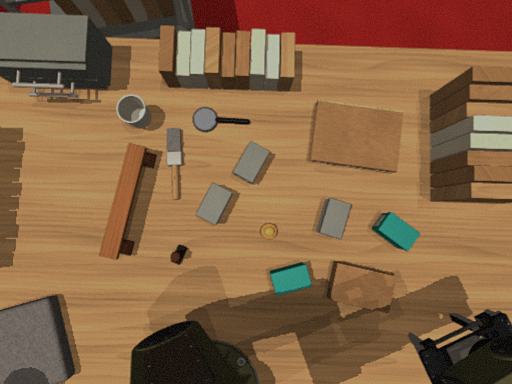

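View pics/scene0.png

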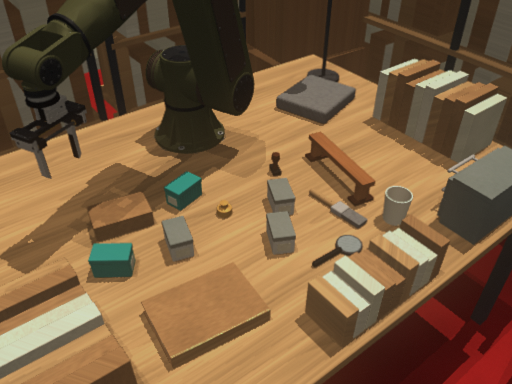

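The real tins are the grey boxes in top view, at (335,217), (214,203) and (252,162). The turquoise boxes at (397,231) and (291,279) are look-alikes, so I leave them. The riser is at (126,200). Next I fit the poses.

```bash
cat > h.py <<'E'
import cv2,numpy as np
from scipy.optimize import minimize
from station import ctrl
def proj(r,P): 
    d=np.array([r["k1"],0,0,0.]); return cv2.projectPoints(np.float64(P),r["rvec"],r["tvec"],r["camera_matrix"],d)[0][:,0]
def ray(r,uv,z):
    n=cv2.undistortPoints(np.float64(uv).reshape(-1,1,2),r["camera_matrix"],np.array([r["k1"],0,0,0.]))[:,0]
    R=cv2.Rodrigues(np.float64(r["rvec"]))[0]; C=-R.T@np.ravel(r["tvec"])
    D=np.c_[n,np.ones(len(n))]@R; return C+D*((z-C[2])/D[:,2])[:,None]
def box(p,L,W,z0,z1):
    c,s=np.cos(p[2]),np.sin(p[2])
    return np.array([[p[0]+c*a-s*b,p[1]+s*a+c*b,z] for a in(-L/2,L/2) for b in(-W/2,W/2) for z in(z0,z1)])
def sil(r,P,S=8):
    m=np.zeros((384*S//8*1,512*S//8),np.uint8); h=cv2.convexHull(np.float32(proj(r,P)))
    cv2.fillConvexPoly(m,np.int32(np.round(h*256)),255,cv2.LINE_AA,8); return m/255.
def fit(views,p0,L,W,z0,z1):
    f=lambda p:sum(np.abs(sil(r,box(p,L,W,z0,z1))-m).sum() for r,m in views)
    best=None
    for y in([p0[2]] if p0[2] is not None else np.arange(0,np.pi,.4)):
        q=np.array([p0[0],p0[1],y])
        o=minimize(f,q,method="Nelder-Mead",options=dict(initial_simplex=q+np.array([[0,0,0],[.012,0,0],[0,.012,0],[0,0,.25]]),xatol=2e-4,fatol=.2))
        if best is None or o.fun<best.fun: best=o
    return best.x,best.fun
def comp(m,uv):
    n,l=cv2.connectedComponents(np.uint8(m)); y,x=int(uv[1]),int(uv[0]); return (l==l[y,x]).astype(float)
E
cat > m.py <<'E'
from h import *
r=ctrl.camera("top"); im=r["img"]; hsv=cv2.cvtColor(im,cv2.COLOR_BGR2HSV)
print('cam C',-cv2.Rodrigues(np.float64(r["rvec"]))[0].T@np.ravel(r["tvec"]))
g=cv2.morphologyEx(np.uint8((hsv[...,1]<75)),cv2.MORPH_OPEN,np.ones((3,3)))
red=np.uint8((hsv[...,1]>135)&(hsv[...,0]<12))
big=cv2.resize(im[130:270,90:400],None,fx=2.5,fy=2.5,interpolation=cv2.INTER_CUBIC)
def draw(P):
    h=cv2.convexHull(np.float32(proj(r,P)))
    cv2.polylines(big,[np.int32((h[:,0]-[90,130]+.5)*2.5)],True,(0,255,0),1)
for u in((335,217),(214,203),(252,162)):
    m=comp(g,u); w=ray(r,u,.064)[0]; p,e=fit([(r,m)],[w[0],w[1],None],.096,.058,0,.064)
    print(u,m.sum(),np.round(p,4),'err',e); draw(box(p,.096,.058,0,.064))
u=(122,200); m=comp(red,u);print('red',m.sum(),cv2.boundingRect(np.uint8(m)))
q=cv2.minAreaRect(np.float32(ray(r,np.argwhere(m>0)[:,::-1],.08)[:,:2])); print(q)
a=np.argwhere(m>0); w=ray(r,u,.08)[0]
p,e=fit([(r,m)],[w[0],w[1],None],.3,.046,.07,.08);print('riser',np.round(p,4),e);draw(box(p,.3,.046,.08,.08))
cv2.imwrite("pics/fit.png",big)
E
python3 m.py
```

```text
cam C [ 0.46592648 -0.08365465  1.0035293 ]
(335, 217) 942.0 [ 0.4697 -0.3171  2.8683] err 117.11764705882354
(214, 203) 848.0 [0.4995 0.0055 2.7048] err 92.9607843137255
(252, 162) 817.0 [ 0.6134 -0.0898 -0.4395] err 111.68235294117646
red 182415.0 (0, 0, 512, 384)
((0.556342601776123, -0.10922682285308838), (1.0090667009353638, 1.379310965538025), 1.2956194877624512)
riser [0.1904 0.4784 3.3765] 179622.968627451
```

View pics/fit.png

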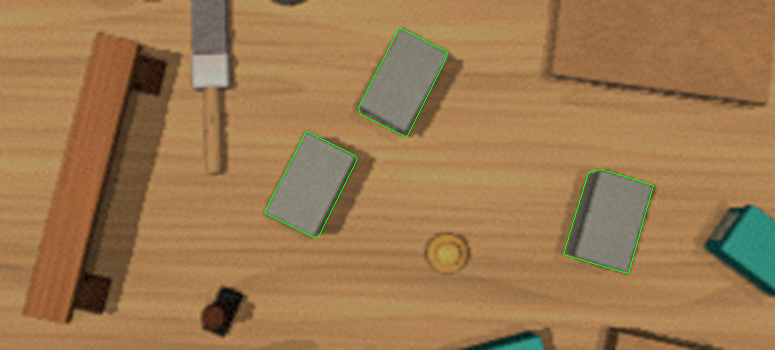

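The fits match all three tins. The riser colour mask failed, so I use its top corners from the crop: (99,34), (140,46), (70,322) and (24,312).

```bash
python3 - <<'E'
from h import *
r=ctrl.camera("top")
c=np.array([[99,34],[138,45],[70,322],[24,312]])/2.5+[89.5,129.5]
w=ray(r,c,.08)[:,:2];print(np.round(w,4),np.linalg.norm(w-np.roll(w,-1,0),axis=1),w.mean(0))
im=cv2.resize(r["img"][140:265,95:170],None,fx=4.6,fy=4.6,interpolation=cv2.INTER_CUBIC)
for p,col in(([.498,.234,np.arctan2(*(w[0]-w[3])[::-1])],(0,255,0)),([*w.mean(0),np.arctan2(*(w[0]-w[3])[::-1])],(255,0,0))):
    print(p)
    h=cv2.convexHull(np.float32(proj(r,box(p,.3,.046,.08,.08))))
    cv2.polylines(im,[np.int32((h[:,0]-[95,140]+.5)*4.6)],True,col,1)
cv2.imwrite("pics/riser.png",im)
E
```

```text
[[0.6491 0.2292]
 [0.6388 0.1882]
 [0.3514 0.2427]
 [0.3603 0.2898]] [0.04230723 0.29254565 0.04791967 0.29516321] [0.49990677 0.23749016]
[0.498, 0.234, np.float64(-0.2069397449795675)]
[np.float64(0.4999067728174308), np.float64(0.23749016101149448), np.float64(-0.2069397449795675)]
```

View pics/riser.png

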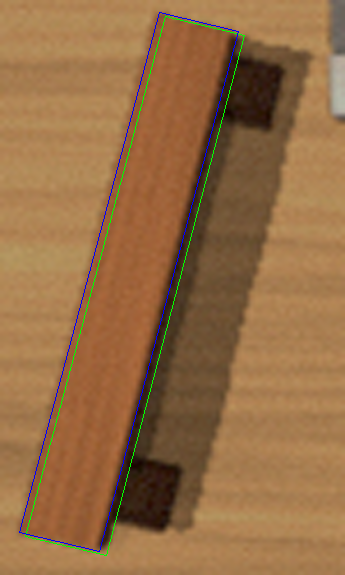

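Riser top is about (0.4995, 0.237) with yaw -0.207; the blue rectangle fits best. Next is a small planner that prints the rows for a move.

```bash
cat > plan.py <<'E'
import sys,numpy as np
from station import ctrl
# args: x y z yaw n [x y z yaw n]...  ; prints equal rows in tool axes
o=ctrl.get_obs(); p=np.array(o["ee_pos"]); y=o["eef_rot"][2]
print('t',round(o["time_s"],2),'pos',np.round(p,4),'rot',np.round(o["eef_rot"],4),'F',np.round(o["force"],2),'w',round(float(o["grip_width"]),4),'gf',round(float(o["grip_force"]),1),'q6',round(o["qpos"][5],2))
a=list(map(float,sys.argv[1:]))
for i in range(0,len(a),5):
    x,yy,z,Y,n=a[i:i+5]; n=int(n); d=(np.array([x,yy,z])-p)*1000/n; w=(Y-y)/n
    rows=[]
    for k in range(n):
        c,s=np.cos(y),np.sin(y); rows.append([0,[round(float(v),1) for v in (c*d[0]+s*d[1],s*d[0]-c*d[1],-d[2])],[0,0,round(-w,4)]]); y+=w
    print(rows); p=np.array([x,yy,z])
E
python3 plan.py .4697 -.3171 .125 -.273 8  .4697 -.3171 .022 -.273 4
```

```text
t 0.5 pos [ 0.2371 -0.4962  0.2054] rot [-3.1415 -0.      0.4458] F [-0.31 -0.07  0.12] w 0.094 gf 0.0 q6 -0.07
[[0, [35.9, -7.7, 10.1], [0, 0, np.float64(0.0898)]], [0, [35.1, -10.9, 10.1], [0, 0, np.float64(0.0898)]], [0, [33.9, -14.0, 10.1], [0, 0, np.float64(0.0898)]], [0, [32.5, -16.9, 10.1], [0, 0, np.float64(0.0898)]], [0, [30.9, -19.8, 10.1], [0, 0, np.float64(0.0898)]], [0, [29.0, -22.5, 10.1], [0, 0, np.float64(0.0898)]], [0, [26.9, -25.0, 10.1], [0, 0, np.float64(0.0898)]], [0, [24.5, -27.3, 10.1], [0, 0, np.float64(0.0898)]]]
[[0, [0.0, -0.0, 25.8], [0, 0, np.float64(-0.0)]], [0, [0.0, -0.0, 25.8], [0, 0, np.float64(-0.0)]], [0, [0.0, -0.0, 25.8], [0, 0, np.float64(-0.0)]], [0, [0.0, -0.0, 25.8], [0, 0, np.float64(-0.0)]]]
```

carry_out([
  [0, [36, -8, 10], [0, 0, 0.09]],
  [0, [35, -11, 10], [0, 0, 0.09]],
  [0, [34, -14, 10], [0, 0, 0.09]],
  [0, [32.5, -17, 10], [0, 0, 0.09]],
  [0, [31, -20, 10], [0, 0, 0.09]],
  [0, [29, -22.5, 10], [0, 0, 0.09]],
  [0, [27, -25, 10], [0, 0, 0.09]],
  [0, [24.5, -27, 10], [0, 0, 0.09]],
  [0, [0, 0, 0], [0, 0, 0]],
], squeeze=20)

```text
time_s: 1.62
ee_pos: [0.4708, -0.3152, 0.1246]
eef_rot: [-3.141, 0.001, -0.272]
force: [-0.9, -0.3, 0.1]
grip_width: 0.0942
grip_force: 0.0
```

```bash
python3 plan.py .4697 -.3171 .022 -.273 4
```

```text
t 1.62 pos [ 0.4708 -0.3152  0.1246] rot [-3.141e+00  1.200e-03 -2.721e-01] F [-0.86 -0.33  0.05] w 0.0942 gf 0.0 q6 1.19
[[0, [-0.1, 0.5, 25.7], [0, 0, np.float64(0.0002)]], [0, [-0.1, 0.5, 25.7], [0, 0, np.float64(0.0002)]], [0, [-0.1, 0.5, 25.7], [0, 0, np.float64(0.0002)]], [0, [-0.1, 0.5, 25.7], [0, 0, np.float64(0.0002)]]]
```

carry_out([
  [0, [0, 0.5, 26], [0, 0, 0]],
  [0, [0, 0.5, 26], [0, 0, 0]],
  [0, [0, 0.5, 26], [0, 0, 0]],
  [0, [0, 0.5, 24], [0, 0, 0]],
  [0, [0, 0, 0], [0, 0, 0]],
  [1, [0, 0, 0], [0, 0, 0]],
  [1, [0, 0, 0], [0, 0, 0]],
  [1, [0, 0, 0], [0, 0, 0]],
  [1, [0, 0, 0], [0, 0, 0]],
], squeeze=20)

```text
time_s: 2.75
ee_pos: [0.4695, -0.3187, 0.0238]
eef_rot: [-3.142, -0.0, -0.274]
force: [-0.2, -1.1, 4.8]
grip_width: 0.0576
grip_force: 20.0
```

carry_out([
  [1, [0, 0, -10], [0, 0, 0]],
  [1, [0, 0, -15], [0, 0, 0]],
  [1, [0, 0, -10], [0, 0, 0]],
  [1, [0, 0, 0], [0, 0, 0]],
  [1, [0, 0, 0], [0, 0, 0]],
  [1, [0, 0, 0], [0, 0, 0]],
])

```text
time_s: 3.5
ee_pos: [0.4691, -0.3185, 0.058]
eef_rot: [-3.141, 0.001, -0.274]
force: [-0.7, 0.5, -1.6]
grip_width: 0.058
grip_force: 20.0
```

```bash
python3 plan.py .45 -.3 .22 -.273 4 .431 .2514 .23 -.207 14
```

```text
t 3.5 pos [ 0.4691 -0.3185  0.058 ] rot [-3.1413e+00  8.0000e-04 -2.7420e-01] F [-0.72  0.46 -1.56] w 0.058 gf 20.0 q6 1.18
[[0, [-5.8, -3.2, -40.5], [0, 0, np.float64(-0.0003)]], [0, [-5.8, -3.2, -40.5], [0, 0, np.float64(-0.0003)]], [0, [-5.8, -3.2, -40.5], [0, 0, np.float64(-0.0003)]], [0, [-5.8, -3.2, -40.5], [0, 0, np.float64(-0.0003)]]]
[[0, [-11.9, -37.6, -0.7], [0, 0, np.float64(-0.0047)]], [0, [-11.7, -37.6, -0.7], [0, 0, np.float64(-0.0047)]], [0, [-11.6, -37.7, -0.7], [0, 0, np.float64(-0.0047)]], [0, [-11.4, -37.7, -0.7], [0, 0, np.float64(-0.0047)]], [0, [-11.2, -37.8, -0.7], [0, 0, np.float64(-0.0047)]], [0, [-11.0, -37.8, -0.7], [0, 0, np.float64(-0.0047)]], [0, [-10.9, -37.9, -0.7], [0, 0, np.float64(-0.0047)]], [0, [-10.7, -37.9, -0.7], [0, 0, np.float64(-0.0047)]], [0, [-10.5, -38.0, -0.7], [0, 0, np.float64(-0.0047)]], [0, [-10.3, -38.0, -0.7], [0, 0, np.float64(-0.0047)]], [0, [-10.1, -38.1, -0.7], [0, 0, np.float64(-0.0047)]], [0, [-10.0, -38.1, -0.7], [0, 0, np.float64(-0.0047)]], [0, [-9.8, -38.2, -0.7], [0, 0, np.float64(-0.0047)]], [0, [-9.6, -38.2, -0.7], [0, 0, np.float64(-0.0047)]]]
```

It weighs 1.6 N, so this tin is empty. I carry it to the near end of the riser.

carry_out([
  [1, [-6, -3, -40], [0, 0, 0]],
  [1, [-6, -3, -40], [0, 0, 0]],
  [1, [-6, -3, -40], [0, 0, 0]],
  [1, [-6, -3, -40], [0, 0, 0]],
  [1, [-12, -37.5, 0], [0, 0, -0.005]],
  [1, [-12, -37.5, 0], [0, 0, -0.005]],
  [1, [-12, -37.5, 0], [0, 0, -0.005]],
  [1, [-11, -38, 0], [0, 0, -0.005]],
  [1, [-11, -38, 0], [0, 0, -0.005]],
  [1, [-11, -38, 0], [0, 0, -0.005]],
])

```text
time_s: 4.75
ee_pos: [0.4411, -0.0627, 0.2183]
eef_rot: [-3.142, 0.0, -0.244]
force: [0.1, 0.7, -2.7]
grip_width: 0.0578
grip_force: 20.0
```

carry_out([
  [1, [-11, -38, 0], [0, 0, -0.005]],
  [1, [-11, -38, 0], [0, 0, -0.005]],
  [1, [-10.5, -38, 0], [0, 0, -0.005]],
  [1, [-10, -38, 0], [0, 0, -0.005]],
  [1, [-10, -38, 0], [0, 0, -0.005]],
  [1, [-10, -38, 0], [0, 0, -0.005]],
  [1, [-10, -38, 0], [0, 0, -0.005]],
  [1, [-10, -38, 0], [0, 0, -0.005]],
  [1, [0, 0, 0], [0, 0, 0]],
  [1, [0, 0, 0], [0, 0, 0]],
])

```text
time_s: 6.0
ee_pos: [0.4292, 0.2504, 0.2182]
eef_rot: [3.141, 0.0, -0.204]
force: [0.6, -1.1, -2.1]
grip_width: 0.0575
grip_force: 20.0
```

```bash
python3 plan.py .431 .2514 .125 -.207 4
```

```text
t 6.0 pos [0.4292 0.2504 0.2182] rot [ 3.1411e+00  4.0000e-04 -2.0400e-01] F [ 0.58 -1.15 -2.06] w 0.0575 gf 20.0 q6 2.23
[[0, [0.4, -0.3, 23.3], [0, 0, np.float64(0.0007)]], [0, [0.4, -0.3, 23.3], [0, 0, np.float64(0.0007)]], [0, [0.4, -0.3, 23.3], [0, 0, np.float64(0.0007)]], [0, [0.4, -0.3, 23.3], [0, 0, np.float64(0.0007)]]]
```

carry_out([
  [1, [0.5, -0.5, 25], [0, 0, 0]],
  [1, [0.5, -0.5, 25], [0, 0, 0]],
  [1, [0.5, 0, 25], [0, 0, 0]],
  [1, [0, 0, 20], [0, 0, 0]],
  [1, [0, 0, 13], [0, 0, 0]],
  [1, [0, 0, 0], [0, 0, 0]],
  [1, [0, 0, 0], [0, 0, 0]],
])

```text
time_s: 6.88
ee_pos: [0.4314, 0.2514, 0.1112]
eef_rot: [-3.141, -0.001, -0.205]
force: [-0.2, 0.1, -1.9]
grip_width: 0.0581
grip_force: 20.0
```

```bash
python3 plan.py; python3 - <<'E'
from h import *
r=ctrl.camera("scene");cv2.imwrite("pics/s1.png",cv2.resize(r["img"][90:250,250:450],None,fx=3,fy=3,interpolation=cv2.INTER_CUBIC))
E
```

```text
t 6.88 pos [0.4314 0.2514 0.1112] rot [-3.1409e+00 -9.0000e-04 -2.0450e-01] F [-0.16  0.11 -1.93] w 0.0581 gf 20.0 q6 2.23
```

View pics/s1.png

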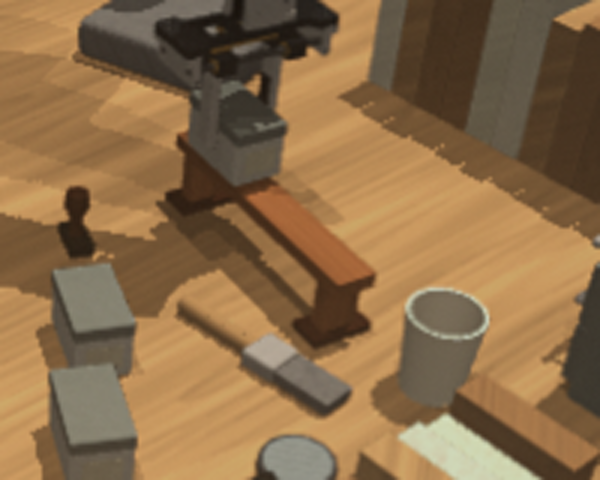

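The tin at (240,140) hangs centred and aligned over the near end of the riser, so I lower it gently.

carry_out([
  [1, [0, 0, 3], [0, 0, 0]],
  [1, [0, 0, 2], [0, 0, 0]],
  [1, [0, 0, 1.5], [0, 0, 0]],
  [1, [0, 0, 1], [0, 0, 0]],
  [1, [0, 0, 0], [0, 0, 0]],
  [1, [0, 0, 0], [0, 0, 0]],
])

```text
time_s: 7.68
ee_pos: [0.431, 0.2515, 0.1038]
eef_rot: [-3.141, -0.0, -0.204]
force: [-6.1, -3.8, 10.4]
grip_width: 0.0577
grip_force: 20.0
```

carry_out([
  [1, [0, 0, -0.5], [0, 0, 0]],
  [0.2, [0, 0, 0], [0, 0, 0]],
  [0, [0, 0, 0], [0, 0, 0]],
  [0, [0, 0, 0], [0, 0, 0]],
  [0, [0, 0, 0], [0, 0, 0]],
  [0, [0, 0, -15], [0, 0, 0]],
  [0, [0, 0, -30], [0, 0, 0]],
  [0, [0, 0, -40], [0, 0, 0]],
  [0, [0, 0, -20], [0, 0, 0]],
])

```text
time_s: 8.8
ee_pos: [0.4315, 0.2517, 0.2117]
eef_rot: [-3.14, -0.003, -0.204]
force: [-0.1, -1.0, -0.8]
grip_width: 0.0941
grip_force: 0.0
```

```bash
python3 plan.py .4995 .0055 .13 -.437 7
```

```text
t 8.8 pos [0.4315 0.2517 0.2117] rot [-3.1395e+00 -2.7000e-03 -2.0420e-01] F [-0.14 -1.01 -0.81] w 0.0941 gf 0.0 q6 2.23
[[0, [16.6, 32.5, 11.7], [0, 0, np.float64(0.0333)]], [0, [17.7, 31.9, 11.7], [0, 0, np.float64(0.0333)]], [0, [18.8, 31.3, 11.7], [0, 0, np.float64(0.0333)]], [0, [19.8, 30.6, 11.7], [0, 0, np.float64(0.0333)]], [0, [20.8, 30.0, 11.7], [0, 0, np.float64(0.0333)]], [0, [21.8, 29.3, 11.7], [0, 0, np.float64(0.0333)]], [0, [22.8, 28.5, 11.7], [0, 0, np.float64(0.0333)]]]
```

carry_out([
  [0, [16.5, 32.5, 12], [0, 0, 0.033]],
  [0, [17.5, 32, 12], [0, 0, 0.033]],
  [0, [19, 31, 12], [0, 0, 0.033]],
  [0, [20, 30.5, 12], [0, 0, 0.033]],
  [0, [21, 30, 12], [0, 0, 0.033]],
  [0, [22, 29, 12], [0, 0, 0.033]],
  [0, [23, 28.5, 12], [0, 0, 0.033]],
  [0, [0, 0, 0], [0, 0, 0]],
])

```text
time_s: 9.8
ee_pos: [0.5002, 0.0039, 0.1246]
eef_rot: [3.141, 0.0, -0.438]
force: [-0.3, 0.8, 0.4]
grip_width: 0.0943
grip_force: 0.0
```

```bash
python3 plan.py .4995 .0055 .022 -.437 4; python3 - <<'E'
from h import *
r=ctrl.camera("top");cv2.imwrite("pics/t2.png",cv2.resize(r["img"][130:270,90:310],None,fx=3,fy=3,interpolation=cv2.INTER_CUBIC))
E
```

```text
t 9.8 pos [0.5002 0.0039 0.1246] rot [ 3.1413e+00  4.0000e-04 -4.3810e-01] F [-0.33  0.76  0.35] w 0.0943 gf 0.0 q6 1.94
[[0, [-0.3, -0.3, 25.6], [0, 0, np.float64(-0.0003)]], [0, [-0.3, -0.3, 25.6], [0, 0, np.float64(-0.0003)]], [0, [-0.3, -0.3, 25.6], [0, 0, np.float64(-0.0003)]], [0, [-0.3, -0.3, 25.6], [0, 0, np.float64(-0.0003)]]]
```

View pics/t2.png

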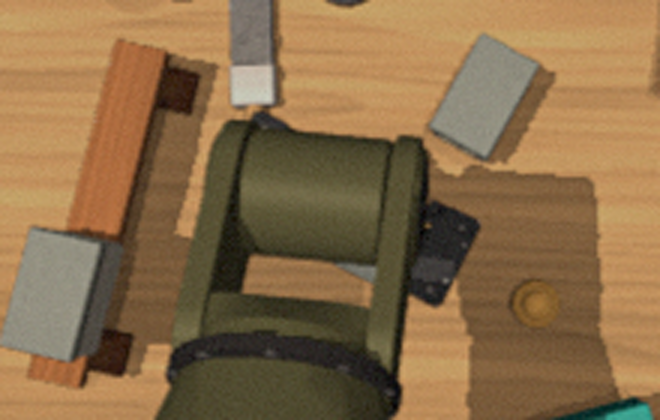

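The first tin, at (60,290), stands squarely on the riser, and the gripper is above tin 2. Next I grasp and heft tin 2.

carry_out([
  [0, [-0.5, -0.5, 26], [0, 0, 0]],
  [0, [-0.5, -0.5, 26], [0, 0, 0]],
  [0, [0, 0, 26], [0, 0, 0]],
  [0, [0, 0, 23], [0, 0, 0]],
  [0, [0, 0, 0], [0, 0, 0]],
  [1, [0, 0, 0], [0, 0, 0]],
  [1, [0, 0, 0], [0, 0, 0]],
  [1, [0, 0, 0], [0, 0, 0]],
  [1, [0, 0, 0], [0, 0, 0]],
], squeeze=20)

```text
time_s: 10.98
ee_pos: [0.4997, 0.0068, 0.0238]
eef_rot: [-3.142, -0.0, -0.435]
force: [-1.1, -0.6, 6.8]
grip_width: 0.058
grip_force: 20.0
```

carry_out([
  [1, [0, 0, -10], [0, 0, 0]],
  [1, [0, 0, -15], [0, 0, 0]],
  [1, [0, 0, -10], [0, 0, 0]],
  [1, [0, 0, 0], [0, 0, 0]],
  [1, [0, 0, 0], [0, 0, 0]],
  [1, [0, 0, 0], [0, 0, 0]],
])

```text
time_s: 11.72
ee_pos: [0.4993, 0.007, 0.058]
eef_rot: [3.141, 0.001, -0.435]
force: [0.4, -0.4, -2.2]
grip_width: 0.0582
grip_force: 20.0
```

```bash
python3 plan.py .5 .006 .218 -.437 4 .568 .2226 .218 -.207 7
```

```text
t 11.72 pos [0.4993 0.007  0.058 ] rot [ 3.1413e+00  7.0000e-04 -4.3510e-01] F [ 0.42 -0.4  -2.19] w 0.0582 gf 20.0 q6 1.95
[[0, [0.3, 0.1, -40.0], [0, 0, np.float64(0.0005)]], [0, [0.3, 0.1, -40.0], [0, 0, np.float64(0.0005)]], [0, [0.3, 0.1, -40.0], [0, 0, np.float64(0.0005)]], [0, [0.3, 0.1, -40.0], [0, 0, np.float64(0.0005)]]]
[[0, [-4.3, -32.1, -0.0], [0, 0, np.float64(-0.0329)]], [0, [-3.2, -32.3, -0.0], [0, 0, np.float64(-0.0329)]], [0, [-2.2, -32.4, -0.0], [0, 0, np.float64(-0.0329)]], [0, [-1.1, -32.4, -0.0], [0, 0, np.float64(-0.0329)]], [0, [-0.0, -32.4, -0.0], [0, 0, np.float64(-0.0329)]], [0, [1.0, -32.4, -0.0], [0, 0, np.float64(-0.0329)]], [0, [2.1, -32.4, -0.0], [0, 0, np.float64(-0.0329)]]]
```

It weighs 2.2 N, so this one is empty too and tin 3 must be the heavy one.

carry_out([
  [1, [0, 0, -40], [0, 0, 0]],
  [1, [0, 0, -40], [0, 0, 0]],
  [1, [0, 0, -40], [0, 0, 0]],
  [1, [0, 0, -40], [0, 0, 0]],
  [1, [-3, -32, 0], [0, 0, -0.033]],
  [1, [-3, -32, 0], [0, 0, -0.033]],
  [1, [-2, -32, 0], [0, 0, -0.033]],
  [1, [-1, -32.5, 0], [0, 0, -0.033]],
  [1, [0, -32.5, 0], [0, 0, -0.033]],
  [1, [1, -32.5, 0], [0, 0, -0.033]],
])

```text
time_s: 12.98
ee_pos: [0.559, 0.1925, 0.2179]
eef_rot: [3.141, 0.001, -0.236]
force: [0.1, -1.0, -1.3]
grip_width: 0.0578
grip_force: 20.0
```

carry_out([
  [1, [2, -32.5, 0], [0, 0, -0.033]],
  [1, [0, 0, 0], [0, 0, 0]],
  [1, [0, 0, 0], [0, 0, 0]],
])

```text
time_s: 13.35
ee_pos: [0.5683, 0.2222, 0.218]
eef_rot: [3.141, 0.001, -0.205]
force: [-0.0, -0.8, -0.6]
grip_width: 0.0579
grip_force: 20.0
```

```bash
python3 plan.py .568 .2226 .111 -.207 5
```

```text
t 13.35 pos [0.5683 0.2222 0.218 ] rot [ 3.141e+00  8.000e-04 -2.045e-01] F [-0.04 -0.84 -0.62] w 0.0579 gf 20.0 q6 2.09
[[0, [-0.1, -0.1, 21.4], [0, 0, np.float64(0.0005)]], [0, [-0.1, -0.1, 21.4], [0, 0, np.float64(0.0005)]], [0, [-0.1, -0.1, 21.4], [0, 0, np.float64(0.0005)]], [0, [-0.1, -0.1, 21.4], [0, 0, np.float64(0.0005)]], [0, [-0.1, -0.1, 21.4], [0, 0, np.float64(0.0005)]]]
```

carry_out([
  [1, [0, 0, 25], [0, 0, 0]],
  [1, [0, 0, 25], [0, 0, 0]],
  [1, [0, 0, 25], [0, 0, 0]],
  [1, [0, 0, 20], [0, 0, 0]],
  [1, [0, 0, 12], [0, 0, 0]],
  [1, [0, 0, 3], [0, 0, 0]],
  [1, [0, 0, 2], [0, 0, 0]],
  [1, [0, 0, 1], [0, 0, 0]],
  [1, [0, 0, 0], [0, 0, 0]],
  [1, [0, 0, 0], [0, 0, 0]],
])

```text
time_s: 14.6
ee_pos: [0.5686, 0.2226, 0.1057]
eef_rot: [-3.141, -0.0, -0.204]
force: [-0.2, 0.4, -1.5]
grip_width: 0.0579
grip_force: 20.0
```

carry_out([
  [1, [0, 0, 1], [0, 0, 0]],
  [1, [0, 0, 0.7], [0, 0, 0]],
  [1, [0, 0, 0], [0, 0, 0]],
  [1, [0, 0, 0], [0, 0, 0]],
])

```text
time_s: 15.1
ee_pos: [0.5685, 0.2226, 0.1038]
eef_rot: [-3.142, -0.0, -0.204]
force: [-0.7, -0.5, 0.2]
grip_width: 0.0582
grip_force: 20.0
```

carry_out([
  [1, [0, 0, 0.4], [0, 0, 0]],
  [1, [0, 0, 0], [0, 0, 0]],
  [0.2, [0, 0, 0], [0, 0, 0]],
  [0, [0, 0, 0], [0, 0, 0]],
  [0, [0, 0, 0], [0, 0, 0]],
  [0, [0, 0, 0], [0, 0, 0]],
  [0, [0, 0, -15], [0, 0, 0]],
  [0, [0, 0, -30], [0, 0, 0]],
  [0, [0, 0, -40], [0, 0, 0]],
  [0, [0, 0, -20], [0, 0, 0]],
])

```text
time_s: 16.35
ee_pos: [0.569, 0.2228, 0.2119]
eef_rot: [-3.14, -0.003, -0.204]
force: [0.5, 1.1, -1.2]
grip_width: 0.0942
grip_force: 0.0
```

```bash
python3 plan.py .6134 -.0898 .13 -.4395 9
```

```text
t 16.35 pos [0.569  0.2228 0.2119] rot [-3.1397 -0.0033 -0.2042] F [ 0.53  1.08 -1.24] w 0.0942 gf 0.0 q6 2.09
[[0, [11.9, 33.0, 9.1], [0, 0, np.float64(0.0261)]], [0, [12.7, 32.7, 9.1], [0, 0, np.float64(0.0261)]], [0, [13.6, 32.3, 9.1], [0, 0, np.float64(0.0261)]], [0, [14.4, 32.0, 9.1], [0, 0, np.float64(0.0261)]], [0, [15.2, 31.6, 9.1], [0, 0, np.float64(0.0261)]], [0, [16.1, 31.2, 9.1], [0, 0, np.float64(0.0261)]], [0, [16.9, 30.8, 9.1], [0, 0, np.float64(0.0261)]], [0, [17.7, 30.3, 9.1], [0, 0, np.float64(0.0261)]], [0, [18.5, 29.8, 9.1], [0, 0, np.float64(0.0261)]]]
```

carry_out([
  [0, [12, 33, 9], [0, 0, 0.026]],
  [0, [12.5, 32.5, 9], [0, 0, 0.026]],
  [0, [13.5, 32.5, 9], [0, 0, 0.026]],
  [0, [14.5, 32, 9], [0, 0, 0.026]],
  [0, [15, 31.5, 9], [0, 0, 0.026]],
  [0, [16, 31, 9], [0, 0, 0.026]],
  [0, [17, 31, 9], [0, 0, 0.026]],
  [0, [17.5, 30.5, 9], [0, 0, 0.026]],
  [0, [18.5, 30, 9], [0, 0, 0.026]],
  [0, [0, 0, 0], [0, 0, 0]],
])

```text
time_s: 17.6
ee_pos: [0.6124, -0.0921, 0.1275]
eef_rot: [3.141, 0.0, -0.441]
force: [-1.0, 0.1, 0.7]
grip_width: 0.0942
grip_force: 0.0
```

```bash
python3 plan.py .6134 -.0898 .022 -.4395 4; python3 - <<'E'
from h import *
r=ctrl.camera("scene");cv2.imwrite("pics/s3.png",cv2.resize(r["img"][90:270,220:440],None,fx=3,fy=3,interpolation=cv2.INTER_CUBIC))
E
```

```text
t 17.6 pos [ 0.6124 -0.0921  0.1275] rot [ 3.1414e+00  3.0000e-04 -4.4110e-01] F [-1.01  0.09  0.68] w 0.0942 gf 0.0 q6 1.8
[[0, [-0.0, -0.6, 26.4], [0, 0, np.float64(-0.0004)]], [0, [-0.0, -0.6, 26.4], [0, 0, np.float64(-0.0004)]], [0, [-0.0, -0.6, 26.4], [0, 0, np.float64(-0.0004)]], [0, [-0.0, -0.6, 26.4], [0, 0, np.float64(-0.0004)]]]
```

View pics/s3.png

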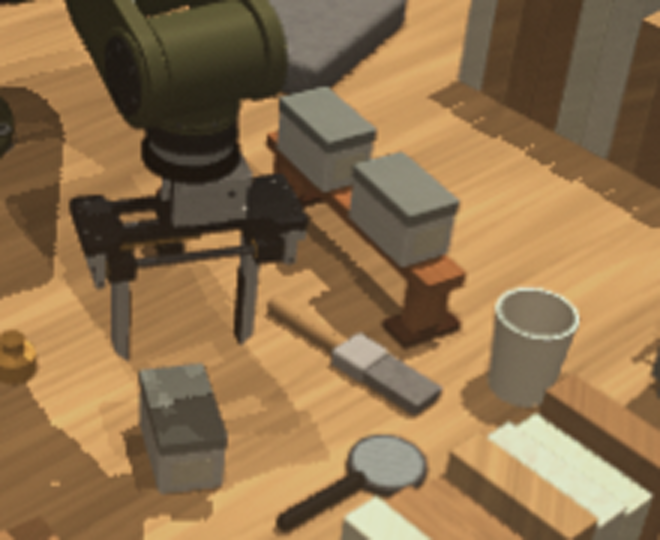

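Both empty tins, at (325,140) and (405,210), stand squarely on the riser, and the gripper is aligned over tin 3 at (185,430). Next I grasp it and lift.

carry_out([
  [0, [0, -0.5, 26], [0, 0, 0]],
  [0, [0, -0.5, 26], [0, 0, 0]],
  [0, [0, -0.5, 26], [0, 0, 0]],
  [0, [0, -0.5, 25], [0, 0, 0]],
  [0, [0, 0, 0], [0, 0, 0]],
  [1, [0, 0, 0], [0, 0, 0]],
  [1, [0, 0, 0], [0, 0, 0]],
  [1, [0, 0, 0], [0, 0, 0]],
  [1, [0, 0, 0], [0, 0, 0]],
], squeeze=35)

```text
time_s: 18.77
ee_pos: [0.6134, -0.0886, 0.0248]
eef_rot: [3.141, -0.001, -0.438]
force: [-0.6, 1.0, 3.9]
grip_width: 0.0581
grip_force: 34.8
```

carry_out([
  [1, [0, 0, -10], [0, 0, 0]],
  [1, [0, 0, -15], [0, 0, 0]],
  [1, [0, 0, -10], [0, 0, 0]],
  [1, [0, 0, 0], [0, 0, 0]],
  [1, [0, 0, 0], [0, 0, 0]],
  [1, [0, 0, 0], [0, 0, 0]],
])

```text
time_s: 19.52
ee_pos: [0.6131, -0.0883, 0.0588]
eef_rot: [3.141, 0.001, -0.438]
force: [-0.0, -0.7, -5.7]
grip_width: 0.0577
grip_force: 34.7
```

It weighs 5.7 N, which confirms this is the heavy tin.

carry_out([
  [1, [0, 0, -25], [0, 0, 0]],
  [1, [0, 0, -35], [0, 0, 0]],
  [1, [0, 0, -35], [0, 0, 0]],
  [1, [0, 0, -35], [0, 0, 0]],
  [1, [0, 0, -25], [0, 0, 0]],
  [1, [0, 0, 0], [0, 0, 0]],
  [1, [0, 0, 0], [0, 0, 0]],
  [1, [0, 0, 0], [0, 0, 0]],
  [1, [0, 0, 0], [0, 0, 0]],
])

```text
time_s: 20.65
ee_pos: [0.6131, -0.0883, 0.2135]
eef_rot: [3.141, 0.001, -0.438]
force: [-0.7, -0.5, -5.2]
grip_width: 0.0582
grip_force: 34.7
```

```bash
python3 plan.py; python3 - <<'E'
from h import *
r=ctrl.camera("scene");cv2.imwrite("pics/s4.png",r["img"])
E
```

```text
t 20.65 pos [ 0.6131 -0.0883  0.2135] rot [ 3.1413e+00  1.3000e-03 -4.3820e-01] F [-0.66 -0.53 -5.16] w 0.0582 gf 34.7 q6 1.81
```

View pics/s4.png

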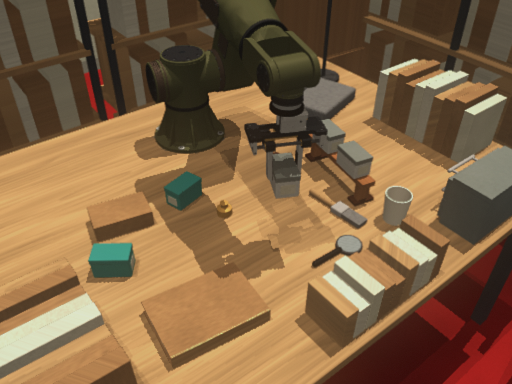

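The heavy tin is held level at (285,175), and both empties stand on the riser at (328,135) and (354,158). Nothing else has moved.

```bash
python3 -c "
from station import ctrl
print(ctrl.hand_in())"
```

```text
the job is handed in; nothing more can be done
None
```

The job is handed in, with no verdict returned: both empty tins (about 1.6 N and 2.2 N) stand on the riser, and the gripper holds the heavy tin (about 5.5 N) level, its underside about 19 cm above the table, with nothing else visibly moved.

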